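Copy a mirror angle with a locking bevel gauge

ROBOT

A 6-joint arm with a two-finger parallel gripper is mounted at the origin on a cart in front of the work surface, level with it; the furniture and walls round the work are solid. World frame = base frame: x ahead of the robot, y to its left, z up, the work surface at z = 0. Lengths are in m, angles in rad, forces in N, time in s.
With the tool pointing down it reaches from about 0.35 to 0.775 m from the base axis. Payload 5.5 kg.
Tool frame: the origin (TCP) lies between the finger pads; the fingertips stand 11 mm ahead of it and the grasp point (between the pads) lies 8 mm behind it (tips_ahead is the distance from the TCP to the fingertips, in m); z points along the fingers, y is the line along which they close (so a half turn about z gives the same grasp; the last joint's range is limited). The gripper opens to 85 mm and grips with 20 to 120 N. Pads are 22 mm wide; open, the fingers measure 114 mm over their backs; the gripper's body (76 mm by 85 mm) begins 54 mm behind the grasp point. The pads swing forward as they close: fully open they stand 13 mm farther back than shut.
Start: joints at [1.175, 0.313, 0.046, 1.304, 0, 1.431], TCP at [0.146, 0.556, 0.242] pointing down, gripper open.
Joint ranges: [-2.76, 2.76], [-0.86, 1.69], [-1.03, 1.26], [-2.2, 2.34], [-1.47, 1.5], [-3.14, 3.14]. Speed limits (rad/s): [2.57, 2.57, 3.14, 3.14, 3.14, 3.14].

INTERFACE

Orientations are given as a unit quaternion [w, x, y, z].
In Python, from workcell import * gives the robot as it stands. The module is installed in compiled form; this text tells all that it offers.
- The arm moves only by the tool jog_arm, never from a script. Its argument "moves" is a list of rows, each an object with "fingers": the closure, from 0 (fully open) to 1 (shut); "slide": the shift along the tool's x, y, z in mm, a list of three; "angular": the turn, a rotation vector about the tool's x, y, z in degrees, a list of three. A call has 1 to 10 rows; each row is the pose to reach, as a shift and turn from the pose commanded when the call began, along the tool's axes at that moment; what a row does not reach only later rows make up. A row lasts 1/12 s, in which the tool goes at most 41.7 mm and 7.16 degrees, less where a joint would pass 70% of its speed; a pose out of reach is approached as far as the arm can. A call with a gripper value outside its range is refused whole. The fingers move at their own pace and stop on an object; "squeeze" is the grip in N (left out, the last holds). Time passes only in rows, so rows that repeat a pose let the fingers close. It gives the time, the measured TCP pose, the force, the opening and the grip force at its end, in the units of the state.
- get_state(): the state, without advancing time (a new reading comes with each control period).
- read_camera(name): name is "side" or "top" or "wrist"; returns a dict with "color" (420x560x3 uint8, red, green, blue), "fovy" (degrees; the focal length in pixels is half the picture's height over the tangent of half this angle, whatever the lens; pixels are square), "cx", "cy" (the principal point, pixels), "D" ([k1, k2, p1, p2, k3] as OpenCV has them; the pictures are not rectified), "world_from_camera" (4x4, takes a point from camera to world coordinates); the wrist camera has in their place "tool_from_camera" (4x4, takes a point from camera to tool coordinates, whose origin is the TCP and whose axes are the flange's). Camera axes: x right, y down, z forward; pixel columns grow to the right and rows downward; lengths in m; the calibration is good to about 2 mm. A picture is of the moment at which its call begins: read the wrist's pose just before it. There is no depth.
- hand_in(): hands the job in; it is judged then, once.
Trained networks look in a picture, given as the dict that the camera call returned (one of the last four; its "shot" number tells which), for a name from the list of things; names that differ only in an ending like _2 or _b are one class to them, and where a whole thing is asked for, a point or a joint stands for the part that bears it (a point fixed in the world has none). Each returns a list of dicts, best first, with "p" (0 to 1); they miss things now and then, are a little off and sometimes report something else, mostly with a low value. They report only what shows in the picture. A call takes as long as a camera call.
- look_for(target, picture): "point" ([column, row] in pixels, amid what is visible of it).
- tip_of(target, picture): "point" ([column, row] in pixels: a listed point, or the origin of a listed thing).
The state is a dict: "clock": time; "joint_pos": joint angles; "qvel": joint speeds; "tau": joint torques, N m; "tcp_pos": TCP position; "orientation": TCP orientation; "wrist_force": force on the tool from outside, world axes, zero at the start; "ft_torque": the same for the moment, N m; "finger_gap": finger opening in m; "grip_force": force on a finger pad.
Only numpy, scipy, OpenCV 4.12 (cv2) and the standard library are available. Lean on these libraries where they do the work, as an engineer would, in place of code of your own. Each camera call takes 0.05 s, during which the arm holds its last target. There are 200 camera calls.

TASK

Take the bevel gauge to the fixture with the red cap: with its foot flat against the fence, slide it forward until the foot stops on the post and the blade has swung back flush on the clamped mirror arm, and press the orange button fully down to lock the blade. Then carry the gauge to the fixture with the blue cap and in the same way, foot flat against the fence, slide it forward onto the post, so that the blade turns the mirror arm to the same angle; leave the gauge locked and standing there. Each time seat it with a steady push of about 12 N onto fence and post together, at no time over 25 N; never move the blue fixture's arm with the gripper itself, and leave the other things where they are.

Things in the scene. Friction and masses are not known exactly. Their poses are not given: they have to be found in the camera images.
- bevel_grip (a point): centre of the bevel gauge's round black grip knob (26 mm across, z 20 to 60 mm), 42 mm above the table. Axes: x along the gauge's foot towards the hinge, y to its fence side, z up. Hinge and orange button are 52 mm ahead (+x). Being round, the knob lets a gripped gauge turn a little in the fingers and settle flat against a fence it is pressed to
- bevel: the bevel gauge, 0.34 kg (varies by a quarter), origin on its underside below the knob, axes as bevel_grip. Foot: brass bar 36 mm wide (y -18 to +18 mm), 12 mm high, x -50 to +66 mm; its side at y = +18 mm goes against a fence. Foot and blade are slick (friction about 0.25)
- bevel_blade: the gauge's steel blade, origin on the hinge axis at table height. It runs along its own -y from 16 to 98 mm, z 14 to 32 mm; its working face is flat at own x = +11 mm (6 mm thick). Turned + (counter-clockwise from above) against the gauge its free end leans forward; starts 0.30 to 0.42 rad forward. Stiff hinge: 0.12 N m turns it and it stays where left
- bevel_lock (a joint): the orange button on top of the hinge: 0 up (free), 0.006 m fully down (locked). It takes about 8 N to start and 14 N to bottom, stays down by itself, and brakes the blade further
- lock_top (a point): centre of the top of the orange button (24 mm across), 55 mm above the table when up, 49 mm when down, over the hinge axis
- ref_fixture: RED-capped fixture, fixed. Origin on the table in the fence's inner face, level with the post. x: along the fence towards the post; y: square into the fence. Fence x -140 to +45 mm, y 0 to 14 mm, 16 mm high; the gauge's foot goes on its -y side, x axes alike. Steel post 21.4 mm across at x 0, y -18 mm: the flat front end of the gauge's foot stops on it. Post and cap are 40 mm high
- ref_arm: mirror arm under the red cap, clamped hard at -0.20 to +0.15 rad. Origin on the post's axis at table height. At angle 0 its bar runs along fixture -y; + is counter-clockwise from above (free end leans to fixture +x). Bar: own y -20 to -92 mm, z 14 to 34 mm; its flat working face looks to own -x, 13 mm off the axis. A small square mirror stands on it, up to z = 68 mm
- set_fixture: BLUE-capped fixture, fixed, like the red one and parallel to it (same axes, so arms at equal angles are parallel). With the foot on either fence and its front end on the post, the knob stands at fixture x = -77 mm, y = -18 mm, blade and arm flush. Keep the blade off the lamp housing (0.2 m high, x > 0.54, y > 0.29 m) and the monitor
- set_arm: mirror arm under the blue cap, shape and frame as ref_arm, but it turns on the post against a light friction of about 0.02 N m and stays where left. Starts at -0.60 to -0.40 rad (free end towards the gauge's side), so a locked blade slid forward meets its free end first and turns it until the gauge's foot stops on the post
- filter_cube: bystander: black cube with coloured windows, 47x38x39 mm, origin under its centre
- objective_can: bystander: clear canister with black lid, 45 mm across, 64 mm high, origin under its centre
- post_mount: bystander: small mirror on a post, 45x40x73 mm, origin under its centre
- cover_glass_box: bystander: small box, 33x33x19 mm, origin under its centre

How it is judged:
On the way, in this order (a step that is already met when the one before it is completed fails the run):
1. the gauge is seated on the red fixture: pressed on its fence and post, blade flush on the clamped arm (angle between the x axis of bevel and the x axis of ref_fixture, either way round below 0.035 rad and y of bevel in the frame of ref_fixture above -0.02 m and x of bevel in the frame of ref_fixture above -0.0787 m and angle between the y axis of bevel_blade and the y axis of ref_arm, either way round below 0.04 rad and contact force between bevel and ref_fixture above 7 N), for 0.15 s.
2. the button is fully down while the gauge is still seated there and the blade flush (value of joint bevel_lock above 0.0048 m and angle between the x axis of bevel and the x axis of ref_fixture, either way round below 0.035 rad and y of bevel in the frame of ref_fixture above -0.02 m and x of bevel in the frame of ref_fixture above -0.0787 m and angle between the y axis of bevel_blade and the y axis of ref_arm, either way round below 0.04 rad), for 0.15 s.
3. the locked gauge is seated on the blue fixture: pressed on its fence and post, blade flush on that arm (value of joint bevel_lock above 0.0048 m and angle between the x axis of bevel and the x axis of set_fixture, either way round below 0.035 rad and y of bevel in the frame of set_fixture above -0.02 m and x of bevel in the frame of set_fixture above -0.0787 m and angle between the y axis of bevel_blade and the y axis of set_arm, either way round below 0.04 rad and contact force between bevel and set_fixture above 7 N), for 0.15 s.
At the end, for the whole second after the job is handed in: the blue fixture's arm is parallel to the red fixture's arm within 0.05 rad (3 degrees); the gauge is locked (button down more than 4.8 mm), released, upright and at rest on the table at the blue fixture (its origin within 120 mm of the fixture's; seated it is 79 mm) (angle between the y axis of set_arm and the y axis of ref_arm, either way round below 0.05 rad and value of joint bevel_lock above 0.0048 m and horizontal distance between bevel and set_fixture below 0.12 m and angle between bevel's own z axis and vertical below 0.05 rad and height (world z) of bevel below 0.006 m and linear speed of bevel below 0.02 m/s); the robot touches nothing.
It fails at once if the gauge is pressed on a fixture with more than 25 N (contact force between bevel and ref_fixture above 25 N or contact force between bevel and set_fixture above 25 N).
It fails at once if the gripper or arm pushes the blue fixture's mirror arm itself (contact force between any of the fingers, the arm and set_arm above 1 N).
It fails at once if a bystander is moved by more than 20 mm (distance of any of filter_cube, objective_can, post_mount, cover_glass_box from where it was at the start of the episode above 0.02 m).
It also fails if it takes over 72 s, if anything falls off the work surface, if the arm or the gripper's body presses on something with over 40 N, if the wrist force passes 120 N, or if a joint passes its speed limit or range.

## Working session

There is one attempt and no reset: what is moved stays moved. The work goes in short steps, Python scripts to look and compute and a tool call to move; the robot and the scene stay as the last step left them, time stands still between calls to the robot, and variables do not carry over. Pictures are saved under pics/ and viewed, at most 10 in all, crops included, and the job is handed in when it is done.

Besides the shell and the picture viewer there is one more tool, called after ">>>" in YAML: its name, and indented under it one key for each argument. jog_arm: Moves the arm, as the interface text tells. Its arguments: {"type":"object","properties":{"moves":{"type":"array","items":{"type":"object","properties":{"fingers":{"type":"number"},"slide":{"type":"array","items":{"type":"number"}},"angular":{"type":"array","items":{"type":"number"}}}}},"squeeze":{"type":"number"}},"required":["moves"]}

```bash
mkdir -p pics
cat > h.py <<'E'
from workcell import *
import numpy as np, cv2
from scipy.spatial.transform import Rotation as R
def K(p):
    f=p["color"].shape[0]/2/np.tan(np.radians(p["fovy"])/2)
    return np.array([[f,0,p["cx"]],[0,f,p["cy"]],[0,0,1.]])
def Rt(s): 
    w,x,y,z=s["orientation"]; return R.from_quat([x,y,z,w]).as_matrix()
def shot(n):
    s=get_state(); p=read_camera(n)
    if n=="wrist":
        T=np.eye(4);T[:3,:3]=Rt(s);T[:3,3]=s["tcp_pos"]; p["W"]=T@np.array(p["tool_from_camera"])
    else: p["W"]=np.array(p["world_from_camera"])
    return p
def at(p,uv,z):
    n=cv2.undistortPoints(np.array([[uv]],float),K(p),np.array(p["D"],float))[0,0]
    d=p["W"][:3,:3]@[n[0],n[1],1]; o=p["W"][:3,3]
    return o+d*(z-o[2])/d[2]
def px(p,X):
    C=np.linalg.inv(p["W"]); r,_=cv2.Rodrigues(C[:3,:3])
    return cv2.projectPoints(np.array(X,float).reshape(-1,3),r,C[:3,3],K(p),np.array(p["D"],float))[0][:,0]
def save(p,n): cv2.imwrite("pics/"+n+".png",p["color"][:,:,::-1])
Z=dict(bevel_grip=.042,lock_top=.055,bevel=0,bevel_blade=0,ref_fixture=0,set_fixture=0,ref_arm=0,set_arm=0,filter_cube=0,objective_can=0,post_mount=0,cover_glass_box=0)
def tips(p,names=Z):
    for n in names:
        for r in tip_of(n,p)[:2]: print(n,round(r["p"],2),np.round(r["point"],1),np.round(at(p,r["point"],Z[n])[:2],4))
E
python3 - <<'E'
from h import *
s=get_state();print(s)
for n in("top","side"):
    p=shot(n);save(p,n+"0");print(n,p["W"][:3,3]);tips(p)
E
```

```text
{'clock': 0.0, 'joint_pos': array([ 1.17543729e+00,  3.14043025e-01,  4.49788736e-02,  1.30361202e+00,
       -3.48580196e-06,  1.43119971e+00]), 'qvel': array([ 0.00177144,  0.00032614, -0.00102975, -0.00028672, -0.0010418 ,
        0.00112608]), 'tau': array([ 1.84385783e-03, -4.80622959e+01,  2.98534369e+01,  1.93930801e-02,
       -2.17074989e-05,  1.86850224e-05]), 'tcp_pos': array([0.14528075, 0.55583112, 0.24138457]), 'orientation': array([-2.46739668e-04,  1.27532880e-01,  9.91833898e-01, -9.06957370e-04]), 'wrist_force': array([-0.62910044, -0.18573295,  0.53191253]), 'ft_torque': array([0.01202788, 0.03908546, 0.00190906]), 'grip_force': 0.0, 'finger_gap': 0.08563850070907669}
top [0.33253141 0.01516063 1.17838526]
lock_top 0.46 [314.9 218.2] [ 0.5407 -0.071 ]
bevel 0.61 [330.  220.5] [ 0.5465 -0.1215]
bevel_blade 0.5 [314.6 217.4] [ 0.5534 -0.0742]
ref_fixture 0.8 [163.3 255.6] [0.4107 0.3733]
set_fixture 0.8 [228.4 203.1] [0.5825 0.1925]
ref_arm 0.77 [166.6 246.3] [0.439  0.3667]
ref_arm 0.44 [317.5 163.8] [ 0.7252 -0.0763]
set_arm 0.47 [232.1 197.4] [0.6012 0.1827]
filte
[... 264 characters left out ...]
3145  0.60851416]
bevel_grip 0.95 [273.3 253.2] [ 0.5344 -0.1234]
lock_top 0.44 [274.  238.7] [ 0.5468 -0.0665]
lock_top 0.3 [221.7 202.4] [0.421  0.2253]
bevel 0.81 [280.4 264.6] [ 0.5546 -0.1169]
bevel 0.16 [303.9 345.5] [ 0.5412 -0.4402]
bevel_blade 0.67 [277.6 253.6] [ 0.5583 -0.0562]
ref_fixture 0.81 [221.9 201.9] [0.4271 0.3611]
set_fixture 0.87 [273.1 215.3] [0.5917 0.2045]
ref_arm 0.8 [221.8 199.1] [0.4286 0.3883]
ref_arm 0.27 [233.9 195. ] [0.477  0.4195]
set_arm 0.72 [220.9 201.7] [0.4236 0.3638]
set_arm 0.55 [275.2 216.9] [0.5964 0.1902]
filter_cube 0.83 [294.2 307. ] [ 0.5501 -0.3093]
objective_can 0.59 [306.8 345.2] [ 0.5473 -0.4406]
post_mount 0.54 [234.9 190.9] [0.4849 0.4617]
```

Run:
```python
import cv2
a=cv2.imread("pics/top0.png")[120:300,100:460]
cv2.imwrite("pics/t1.png",cv2.resize(a,(800,400),interpolation=cv2.INTER_CUBIC))
```

```text
(no output)
```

View pics/t1.png

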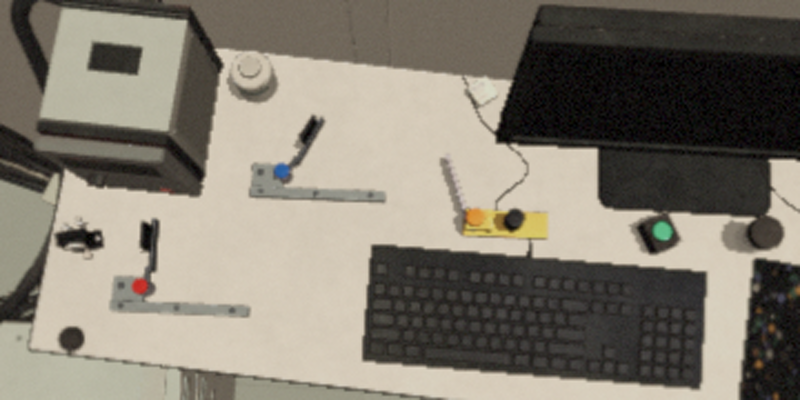

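The top view shows both fixtures with fences running along world −y. The red cap is at crop px (140,286), the blue cap at (282,172), the orange button at (475,216) and the knob at (514,219). The gauge is already roughly aligned with the fixtures. Next I'll get colour centroids.

```bash
cat >> h.py <<'E'
def blob(p,c,near=None,rad=40):
    h=cv2.cvtColor(p["color"],cv2.COLOR_RGB2HSV).astype(int); H,S,V=h[...,0],h[...,1],h[...,2]
    m={"red":((H<5)|(H>172))&(S>150)&(V>90),"blue":(H>100)&(H<125)&(S>130)&(V>70),"orange":(H>=7)&(H<=17)&(S>180)&(V>150)}[c].astype(np.uint8)
    n,l,st,ce=cv2.connectedComponentsWithStats(m)
    o=sorted([(st[i,4],*ce[i]) for i in range(1,n)],reverse=True)[:3]
    return o
E
python3 - <<'E'
from h import *
for n in("top","side"):
    p=shot(n); print(n)
    for c,z in(("red",.04),("blue",.04),("orange",.055)):
        for a,u,v in blob(p,c): print(c,a,round(u,1),round(v,1),np.round(at(p,(u,v),z)[:2],4))
p=shot("wrist");print(np.round(p["tool_from_camera"],3),p["fovy"],p["cx"],p["cy"],p["D"]);save(p,"w0")
E
```

```text
top
red 33 162.6 248.4 [0.4285 0.3657]
blue 29 226.3 196.5 [0.5938 0.1945]
orange 24 312.1 216.8 [ 0.5444 -0.0626]
side
red 3 223.0 192.0 [0.4336 0.3579]
orange 28 274.5 240.9 [ 0.5459 -0.0793]
[[-0.001 -0.957 -0.291  0.073]
 [ 1.    -0.    -0.     0.001]
 [ 0.    -0.291  0.957 -0.131]
 [ 0.     0.     0.     1.   ]] 67.44500203338438 283.9073503186973 209.45467375361883 [-0.03843521  0.          0.          0.          0.        ]
```

View pics/w0.png

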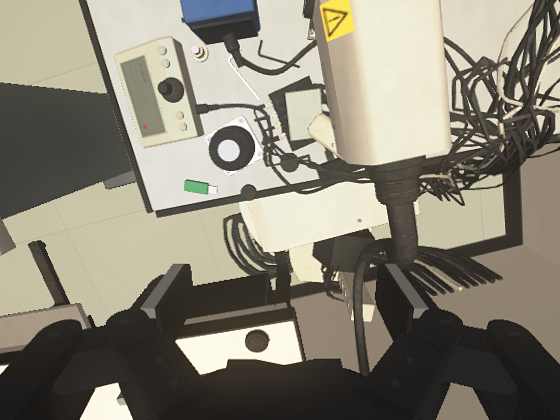

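The wrist view looks away from the work, and shows only the instruments beside the table and the gripper fingers at the bottom (rows over 260). Moving over the fixtures.

>>> jog_arm:
  moves:
    - {"slide": [-38,-27,-40],"angular": [0,0,-5],"fingers": 0}
    - {"slide": [-75,-54,-40],"angular": [0,0,-10],"fingers": 0.3}
    - {"slide": [-112,-81,-40],"angular": [0,0,-14.6],"fingers": 0.45}
    - {"slide": [-150,-108,-40],"angular": [0,0,-14.6],"fingers": 0.45}
    - {"slide": [-187,-135,-40],"angular": [0,0,-14.6],"fingers": 0.45}
    - {"slide": [-225,-162,-40],"angular": [0,0,-14.6],"fingers": 0.45}
    - {"slide": [-262,-189,-40],"angular": [0,0,-14.6],"fingers": 0.45}
    - {"slide": [-300,-216,-40],"angular": [0,0,-14.6],"fingers": 0.45}
    - {"slide": [-337,-243,-40],"angular": [0,0,-14.6],"fingers": 0.45}
    - {"slide": [-375,-270,-40],"angular": [0,0,-14.6],"fingers": 0.45}

```text
clock: 2.28
tcp_pos: [0.4048, 0.2419, 0.2827]
orientation: [0.0, 0.0, 1.0, 0.0]
wrist_force: [-0.4, 0.8, -1.1]
finger_gap: 0.0468
grip_force: 0.0
```

>>> jog_arm:
  moves:
    - {"slide": [0,0,0]}
    - {"slide": [0,0,0]}
    - {"slide": [0,0,0]}
    - {"slide": [0,0,0]}

```text
schema error: expected keys fingers, slide, angular
```

Run:
```python
from h import *
p=shot("wrist");save(p,"w1");np.save("w1W",p["W"])
for c,z in(("red",.04),("blue",.04),("orange",.055)):
    for a,u,v in blob(p,c): print(c,a,round(u,1),round(v,1),np.round(at(p,(u,v),z)[:2],4))
tips(p,list(Z)[:8])
```

```text
red 198 384.6 199.5 [0.4324 0.3665]
blue 128 250.0 314.5 [0.5975 0.195 ]
orange 194 51.1 286.6 [ 0.5466 -0.0655]
bevel_grip 0.9 [ 19.  279.7] [ 0.5445 -0.1206]
bevel 0.69 [ 44.5 268.7] [ 0.5494 -0.1161]
bevel 0.46 [373.6 178.1] [0.4136 0.3623]
bevel_blade 0.78 [ 75.1 268.9] [ 0.5492 -0.0684]
ref_fixture 0.94 [375.8 178.2] [0.4137 0.3653]
set_fixture 0.63 [250.5 289.6] [0.5823 0.1922]
ref_arm 0.84 [375.5 190.6] [0.4308 0.3663]
set_arm 0.74 [251.7 296.4] [0.594  0.1936]
```

View pics/w1.png

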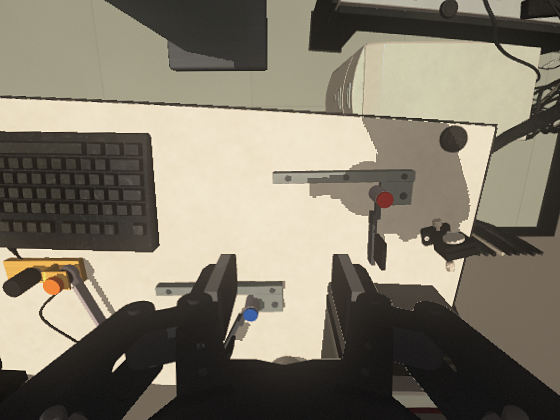

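The wrist picture shows the red cap at (385,199), with its fence outer edge from (274,172) to (415,169). The blue cap is at (250,314), with its fence outer edge from (157,284) to (284,281). The gauge's knob is at (20,283), its button at (52,287), and its foot's fence side from (5,261) to (85,257).

Run:
```python
from h import *
p=shot("wrist")
g=cv2.cvtColor(p["color"],cv2.COLOR_RGB2GRAY).astype(float)
def edge(u0,u1,v0,v1,z,name):
    # strongest bright->dark edge going down, subpixel, robust line in world
    P=[]
    for u in range(u0,u1,2):
        vc=v0+(v1-v0)*(u-u0)/(u1-u0); r=np.arange(int(vc)-5,int(vc)+7)
        d=g[r-1,u]-g[r+1,u]; k=np.argmax(d)
        if 0<k<len(d)-1 and d[k]>20:
            P.append(at(p,(u,r[k]+.5*(d[k+1]-d[k-1])/(2*d[k]-d[k-1]-d[k+1]+1e-9)),z)[:2])
    P=np.array(P,np.float32); l=cv2.fitLine(P,cv2.DIST_HUBER,0,.001,.001).ravel()
    if l[1]<0:l[:2]*=-1
    print(name,len(P),"yaw",np.degrees(np.arctan2(l[1],l[0])),"pt",l[2:])
edge(280,410,172,169,.016,"red outer")
edge(162,200,284,283,.016,"blue outer")
edge(8,82,261,257,.012,"gauge fence side")
```

```text
red outer 65 yaw 90.9299 pt [0.39933425 0.3247876 ]
blue outer 18 yaw 90.741745 pt [0.56044364 0.09161893]
gauge fence side 36 yaw 90.78673 pt [ 0.52475935 -0.08740628]
```

>>> jog_arm:
  moves:
    - {"slide": [-14,-37,10],"angular": [0,0,0],"fingers": 0.45}
    - {"slide": [-28,-73,20],"angular": [0,0,0],"fingers": 0.45}
    - {"slide": [-42,-109,30],"angular": [0,0,0],"fingers": 0.45}
    - {"slide": [-56,-145,40],"angular": [0,0,0],"fingers": 0.45}
    - {"slide": [-70,-181,50],"angular": [0,0,0],"fingers": 0.45}
    - {"slide": [-84,-217,60],"angular": [0,0,0],"fingers": 0.45}
    - {"slide": [-98,-253,70],"angular": [0,0,0],"fingers": 0.45}
    - {"slide": [-112,-289,80],"angular": [0,0,0],"fingers": 0.45}
    - {"slide": [-126,-325,90],"angular": [0,0,0],"fingers": 0.45}
    - {"slide": [-140,-361,100],"angular": [0,0,-0.8],"fingers": 0.45}

```text
clock: 3.62
tcp_pos: [0.5442, -0.1181, 0.1819]
orientation: [0.0, -0.008, 1.0, 0.0]
wrist_force: [0.6, 0.7, -0.0]
finger_gap: 0.0472
grip_force: 0.0
```

>>> jog_arm:
  moves:
    - {"slide": [0,0,0],"angular": [0,0,0],"fingers": 0.45}
    - {"slide": [0,0,0],"angular": [0,0,0],"fingers": 0.45}
    - {"slide": [0,0,0],"angular": [0,0,0],"fingers": 0.45}

```text
clock: 3.87
tcp_pos: [0.5432, -0.1163, 0.1821]
orientation: [-0.001, -0.007, 1.0, 0.0]
wrist_force: [-1.3, 0.1, -0.4]
finger_gap: 0.0468
grip_force: 0.0
```

Run:
```python
from h import *
p=shot("wrist");save(p,"w2")
for a,u,v in blob(p,"orange"): print(a,round(u,1),round(v,1),np.round(at(p,(u,v),.055)[:2],4))
tips(p,list(Z)[:4])
for z in (.06,):
  for r in look_for("bevel_grip",p)[:2]: print(r, at(p,r["point"],.04))
```

```text
487 340.8 209.0 [ 0.5471 -0.0671]
bevel_grip 0.56 [280.3 204.4] [ 0.5473 -0.1191]
lock_top 0.69 [342.3 205. ] [ 0.5434 -0.066 ]
bevel 0.98 [280.9 195.8] [ 0.5501 -0.1189]
bevel_blade 0.67 [331.9 195. ] [ 0.5486 -0.0666]
{'point': [296.4, 197.1], 'p': 0.87} [ 0.54089465 -0.10472467  0.04      ]
```

View pics/w2.png

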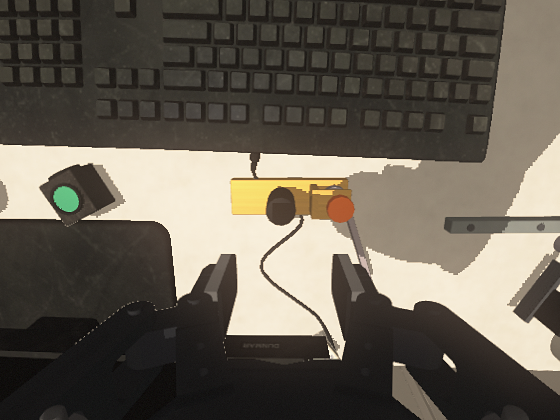

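The wrist view shows the knob at (281,205), the button at (341,208) and the foot spanning (231–350, 178–216). The blade runs back to (368,270), and a dark bezel bar sits at (225–330, 345). I'll check its clearance with the other camera.

Run:
```python
from h import *
p=shot("wrist")
for z in(0,.05,.1,.15,.2): print(z,np.round(at(p,(280,337),z)[:2],3))
t=shot("top"); s=shot("side")
for z in(0,.1,.2,.3): print(z,np.round(at(t,(325,183),z)[:2],3))
a=np.hstack([cv2.resize(t["color"][140:260,260:420],(400,300)),cv2.resize(s["color"][130:290,220:433],(400,300))])
cv2.imwrite("pics/ts.png",a[:,:,::-1])
```

```text
0 [ 0.725 -0.118]
0.05 [ 0.685 -0.118]
0.1 [ 0.644 -0.118]
0.15 [ 0.603 -0.117]
0.2 [ 0.563 -0.117]
0 [ 0.664 -0.102]
0.1 [ 0.636 -0.092]
0.2 [ 0.608 -0.082]
0.3 [ 0.58  -0.072]
```

View pics/ts.png

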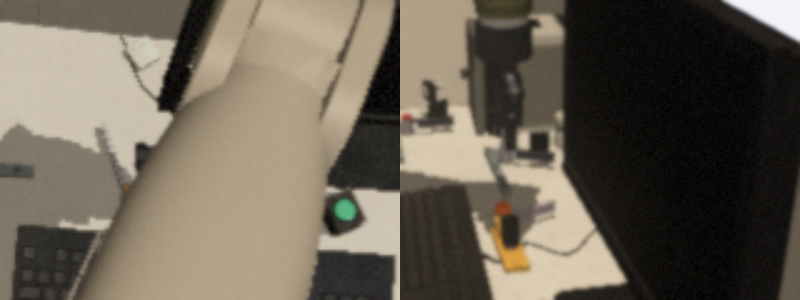

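The side view shows the gripper over the gauge with the monitor screen to its right. The bezel is at about x=0.64, so there is about 5 cm of clearance and it is safe to descend.

>>> jog_arm:
  moves:
    - {"slide": [-4,-3,30],"angular": [0,0,0],"fingers": 0.55}
    - {"slide": [-4,-3,60],"angular": [0,0,0],"fingers": 0.55}
    - {"slide": [-4,-3,80],"angular": [0,0,0],"fingers": 0.55}
    - {"slide": [-4,-3,100],"angular": [0,0,0],"fingers": 0.55}
    - {"slide": [-4,-3,100],"angular": [0,0,0],"fingers": 0.55}
    - {"slide": [-4,-3,100],"angular": [0,0,0],"fingers": 0.55}

```text
clock: 4.82
tcp_pos: [0.5467, -0.12, 0.0816]
orientation: [-0.001, -0.007, 1.0, 0.001]
wrist_force: [0.4, -0.6, 0.7]
finger_gap: 0.0386
grip_force: 0.0
```

Run:
```python
from h import *
p=shot("wrist");save(p,"w3")
for a,u,v in blob(p,"orange"): print(a,round(u,1),round(v,1),np.round(at(p,(u,v),.055)[:2],4))
tips(p,list(Z)[:4]);print(get_state()["tcp_pos"])
```

```text
1171 378.7 255.7 [ 0.547  -0.0675]
bevel_grip 0.61 [286.5 246.5] [ 0.5477 -0.1181]
lock_top 0.86 [377.9 255. ] [ 0.5466 -0.068 ]
bevel 0.65 [283.8 224.8] [ 0.5491 -0.1196]
bevel_blade 0.81 [358.5 228.5] [ 0.5513 -0.0658]
[ 0.54875247 -0.12080038  0.08392402]
```

View pics/w3.png

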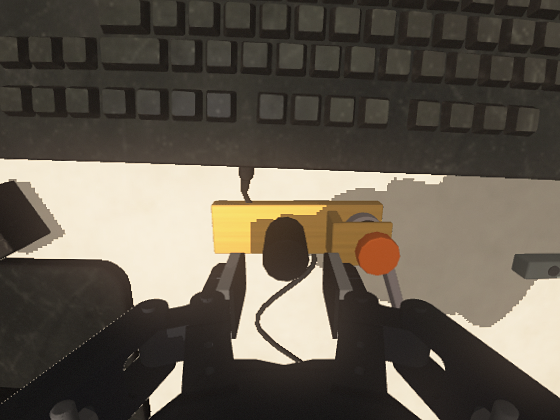

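The knob at (286,247) sits between the fingers and the button is at (378,255). The alignment is good, so I'll go down and grip.

>>> jog_arm:
  moves:
    - {"slide": [0,1,15],"angular": [0,0,0],"fingers": 0.55}
    - {"slide": [0,1,30],"angular": [0,0,0],"fingers": 0.55}
    - {"slide": [0,1,45],"angular": [0,0,0],"fingers": 0.55}
    - {"slide": [0,1,45],"angular": [0,0,0],"fingers": 0.55}
    - {"slide": [0,1,45],"angular": [0,0,0],"fingers": 0.8}
    - {"slide": [0,1,45],"angular": [0,0,0],"fingers": 0.9}
    - {"slide": [0,1,45],"angular": [0,0,0],"fingers": 0.9}
    - {"slide": [0,1,45],"angular": [0,0,0],"fingers": 0.9}
  squeeze: 50

```text
clock: 5.73
tcp_pos: [0.5503, -0.1193, 0.0415]
orientation: [0.003, -0.007, 1.0, -0.0]
wrist_force: [-2.9, 4.0, 18.8]
finger_gap: 0.0243
grip_force: 48.1
```

Run:
```python
from h import *
for i in range(3):
    p=shot("wrist")
    s=get_state();print(s["tcp_pos"],s["wrist_force"],s["finger_gap"],s["grip_force"])
```

```text
[ 0.55028308 -0.11929603  0.04153054] [-3.37294519  4.61632703 18.30691004] 0.02461911810742771 48.09603273868561
[ 0.55026426 -0.11931358  0.04154659] [-2.95374184  5.02424982 17.48285165] 0.024622349394608518 48.09637248516083
[ 0.55027114 -0.11930528  0.0415441 ] [-2.36838134  3.93802715 17.86483843] 0.024773701530861145 48.09777796268463
```

>>> jog_arm:
  moves:
    - {"slide": [5,0,-25],"angular": [0,0,0],"fingers": 0.9}
    - {"slide": [10,5,-55],"angular": [0,0,0],"fingers": 0.9}
    - {"slide": [20,40,-65],"angular": [0,0,0],"fingers": 0.9}
    - {"slide": [32,80,-65],"angular": [0,0,0],"fingers": 0.9}
    - {"slide": [44,120,-65],"angular": [0,0,0],"fingers": 0.9}
    - {"slide": [55,160,-65],"angular": [0,0,0],"fingers": 0.9}
    - {"slide": [66,200,-65],"angular": [0,0,0],"fingers": 0.9}
    - {"slide": [76,240,-65],"angular": [0,0,0],"fingers": 0.9}
    - {"slide": [86,280,-65],"angular": [0,0,0],"fingers": 0.9}
    - {"slide": [94,315,-65],"angular": [0,0,0],"fingers": 0.9}

```text
clock: 6.72
tcp_pos: [0.4482, 0.1965, 0.1029]
orientation: [0.0, -0.007, 1.0, 0.0]
wrist_force: [0.4, 0.2, -3.7]
finger_gap: 0.0246
grip_force: 50.4
```

>>> jog_arm:
  moves:
    - {"slide": [2,25,0],"angular": [0,0,0],"fingers": 0.9}
    - {"slide": [2,25,0],"angular": [0,0,0],"fingers": 0.9}
    - {"slide": [2,25,0],"angular": [0,0,0],"fingers": 0.9}

```text
clock: 6.97
tcp_pos: [0.4468, 0.2206, 0.1027]
orientation: [0.0, -0.008, 1.0, -0.0]
wrist_force: [-0.2, -1.2, -4.4]
finger_gap: 0.0246
grip_force: 50.7
```

Run:
```python
from h import *
p=shot("wrist");save(p,"w4");s=get_state();print(s["tcp_pos"],s["wrist_force"],s["finger_gap"])
for c,z in(("red",.04),("blue",.04),("orange",s["tcp_pos"][2]+.013)):
    for a,u,v in blob(p,c): print(c,a,round(u,1),round(v,1),np.round(at(p,(u,v),z)[:2],4))
tips(p,["ref_fixture","ref_arm"])
```

```text
[0.44697905 0.21953661 0.10250526] [-0.10869252 -0.36387193 -3.97545866] 0.024677532849397475
red 646 505.1 213.3 [0.4325 0.3661]
orange 1368 406.5 285.6 [0.4424 0.2731]
ref_fixture 0.73 [474.9 172.9] [0.4131 0.3654]
ref_fixture 0.2 [406.7 291.2] [0.5153 0.3263]
```

View pics/w4.png

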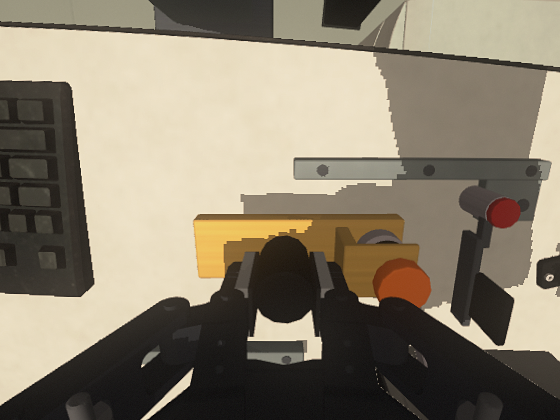

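The gauge is held level with its foot parallel to the red fence: the foot edge is at row 216 and the fence at rows 158–180. The red cap is at (505,213), which confirms the post at (0.4325, 0.366). Lowering.

>>> jog_arm:
  moves:
    - {"slide": [0,0,25],"angular": [0,0,0],"fingers": 0.9}
    - {"slide": [0,0,45],"angular": [0,0,0],"fingers": 0.9}
    - {"slide": [0,0,55],"angular": [0,0,0],"fingers": 0.9}
    - {"slide": [0,0,60],"angular": [0,0,0],"fingers": 0.9}
    - {"slide": [0,0,60],"angular": [0,0,0],"fingers": 0.9}
    - {"slide": [0,0,60],"angular": [0,0,0],"fingers": 0.9}

```text
clock: 7.62
tcp_pos: [0.4478, 0.2187, 0.0428]
orientation: [0.0, -0.006, 1.0, 0.0]
wrist_force: [-0.3, -0.7, -3.6]
finger_gap: 0.0247
grip_force: 50.7
```

Now move down to the table, then approach the fence.

>>> jog_arm:
  moves:
    - {"slide": [0,0,1.5],"angular": [0,0,0],"fingers": 0.9}
    - {"slide": [0,0,1.5],"angular": [0,0,0],"fingers": 0.9}
    - {"slide": [0,0,1.5],"angular": [0,0,0],"fingers": 0.9}

```text
clock: 7.87
tcp_pos: [0.4481, 0.2191, 0.0416]
orientation: [0.001, -0.006, 1.0, -0.0]
wrist_force: [-1.5, -3.0, 3.4]
finger_gap: 0.0245
grip_force: 51.4
```

>>> jog_arm:
  moves:
    - {"slide": [3,0,0],"angular": [0,0,0],"fingers": 0.9}
    - {"slide": [6,0,0],"angular": [0,0,0],"fingers": 0.9}
    - {"slide": [9,0,0],"angular": [0,0,0],"fingers": 0.9}
    - {"slide": [12,0,0],"angular": [0,0,0],"fingers": 0.9}
    - {"slide": [12,0,0],"angular": [0,0,0],"fingers": 0.9}

```text
clock: 8.28
tcp_pos: [0.4363, 0.2197, 0.0416]
orientation: [0.002, -0.007, 1.0, 0.0]
wrist_force: [2.3, 0.4, 5.3]
finger_gap: 0.0243
grip_force: 51.4
```

>>> jog_arm:
  moves:
    - {"slide": [1,0,0],"angular": [0,0,0],"fingers": 0.9}
    - {"slide": [2,0,0],"angular": [0,0,0],"fingers": 0.9}
    - {"slide": [3,0,0],"angular": [0,0,0],"fingers": 0.9}
    - {"slide": [3,0,0],"angular": [0,0,0],"fingers": 0.9}

```text
clock: 8.62
tcp_pos: [0.4358, 0.2196, 0.0418]
orientation: [0.003, -0.006, 1.0, 0.0]
wrist_force: [9.0, -0.4, -0.7]
finger_gap: 0.0247
grip_force: 51.1
```

>>> jog_arm:
  moves:
    - {"slide": [1,0,0],"angular": [0,0,0],"fingers": 0.9}
    - {"slide": [1,0,0],"angular": [0,0,0],"fingers": 0.9}
    - {"slide": [1,0,0],"angular": [0,0,0],"fingers": 0.9}

```text
clock: 8.87
tcp_pos: [0.4356, 0.2196, 0.0419]
orientation: [0.004, -0.006, 1.0, 0.0]
wrist_force: [10.0, -1.1, -1.0]
finger_gap: 0.0247
grip_force: 51.0
```

>>> jog_arm:
  moves:
    - {"slide": [-1.5,0,1],"angular": [0,0,0],"fingers": 0.9}
    - {"slide": [-1.5,5,1],"angular": [0,0,0],"fingers": 0.9}
    - {"slide": [-1.5,10,1],"angular": [0,0,0],"fingers": 0.9}
    - {"slide": [-1.5,15,1],"angular": [0,0,0],"fingers": 0.9}
    - {"slide": [-1.5,20,1],"angular": [0,0,0],"fingers": 0.9}
    - {"slide": [-1.5,25,1],"angular": [0,0,0],"fingers": 0.9}

```text
clock: 9.37
tcp_pos: [0.4358, 0.2433, 0.0416]
orientation: [0.003, -0.006, 1.0, -0.001]
wrist_force: [7.3, -7.3, 10.4]
finger_gap: 0.0247
grip_force: 52.3
```

>>> jog_arm:
  moves:
    - {"slide": [0,5,0],"angular": [0,0,0],"fingers": 0.9}
    - {"slide": [0,10,0],"angular": [0,0,0],"fingers": 0.9}
    - {"slide": [0,15,0],"angular": [0,0,0],"fingers": 0.9}
    - {"slide": [0,20,0],"angular": [0,0,0],"fingers": 0.9}
    - {"slide": [0,25,0],"angular": [0,0,0],"fingers": 0.9}

```text
clock: 9.78
tcp_pos: [0.4354, 0.2679, 0.0416]
orientation: [0.003, -0.006, 1.0, -0.002]
wrist_force: [6.8, -11.2, 12.3]
finger_gap: 0.0248
grip_force: 52.4
```

>>> jog_arm:
  moves:
    - {"slide": [0,3,0],"angular": [0,0,0],"fingers": 0.9}
    - {"slide": [0,6,0],"angular": [0,0,0],"fingers": 0.9}
    - {"slide": [0,9,0],"angular": [0,0,0],"fingers": 0.9}
    - {"slide": [0,11,0],"angular": [0,0,0],"fingers": 0.9}
    - {"slide": [0,12,0],"angular": [0,0,0],"fingers": 0.9}
    - {"slide": [0,12,0],"angular": [0,0,0],"fingers": 0.9}

```text
clock: 10.28
tcp_pos: [0.4352, 0.28, 0.0416]
orientation: [0.003, -0.006, 1.0, -0.001]
wrist_force: [6.4, -8.7, 11.3]
finger_gap: 0.0248
grip_force: 52.3
```

>>> jog_arm:
  moves:
    - {"slide": [0,1.5,-1],"angular": [0,0,0],"fingers": 0.9}
    - {"slide": [0,3,-1],"angular": [0,0,0],"fingers": 0.9}
    - {"slide": [0,4.5,-1],"angular": [0,0,0],"fingers": 0.9}
    - {"slide": [0,6,-1],"angular": [0,0,0],"fingers": 0.9}
    - {"slide": [0,6,-1],"angular": [0,0,0],"fingers": 0.9}

```text
clock: 10.7
tcp_pos: [0.4349, 0.2861, 0.0418]
orientation: [0.003, -0.006, 1.0, -0.001]
wrist_force: [8.1, -6.3, 5.0]
finger_gap: 0.0243
grip_force: 51.6
```

>>> jog_arm:
  moves:
    - {"slide": [0,1,0],"angular": [0,0,0],"fingers": 0.9}
    - {"slide": [0,2,0],"angular": [0,0,0],"fingers": 0.9}
    - {"slide": [0,2,0],"angular": [0,0,0],"fingers": 0.9}

```text
clock: 10.95
tcp_pos: [0.4349, 0.2879, 0.0418]
orientation: [0.003, -0.006, 1.0, -0.001]
wrist_force: [8.5, -7.0, 4.1]
finger_gap: 0.0246
grip_force: 51.7
```

>>> jog_arm:
  moves:
    - {"slide": [0,1,0],"angular": [0,0,0],"fingers": 0.9}
    - {"slide": [0,1,0],"angular": [0,0,0],"fingers": 0.9}
    - {"slide": [0,1,0],"angular": [0,0,0],"fingers": 0.9}

```text
clock: 11.2
tcp_pos: [0.4348, 0.2889, 0.0418]
orientation: [0.003, -0.006, 1.0, -0.001]
wrist_force: [7.8, -7.1, 5.2]
finger_gap: 0.0244
grip_force: 51.7
```

>>> jog_arm:
  moves:
    - {"slide": [0,1,0],"angular": [0,0,0],"fingers": 0.9}
    - {"slide": [0,1,0],"angular": [0,0,0],"fingers": 0.9}
    - {"slide": [0,1,0],"angular": [0,0,0],"fingers": 0.9}

```text
clock: 11.45
tcp_pos: [0.4348, 0.2899, 0.0418]
orientation: [0.003, -0.006, 1.0, -0.001]
wrist_force: [8.6, -6.2, 4.6]
finger_gap: 0.0246
grip_force: 51.7
```

>>> jog_arm:
  moves:
    - {"slide": [0,1,0],"angular": [0,0,0],"fingers": 0.9}
    - {"slide": [0,1,0],"angular": [0,0,0],"fingers": 0.9}
    - {"slide": [0,1,0],"angular": [0,0,0],"fingers": 0.9}

```text
clock: 11.7
tcp_pos: [0.4348, 0.2907, 0.0418]
orientation: [0.003, -0.006, 1.0, -0.002]
wrist_force: [7.6, -8.1, 6.1]
finger_gap: 0.0241
grip_force: 51.8
```

>>> jog_arm:
  moves:
    - {"slide": [0,1,0],"angular": [0,0,0],"fingers": 0.9}
    - {"slide": [0,1,0],"angular": [0,0,0],"fingers": 0.9}
    - {"slide": [0,1,0],"angular": [0,0,0],"fingers": 0.9}

```text
clock: 11.95
tcp_pos: [0.4348, 0.2908, 0.0418]
orientation: [0.003, -0.005, 1.0, -0.003]
wrist_force: [8.5, -11.2, 6.4]
finger_gap: 0.0244
grip_force: 51.8
```

>>> jog_arm:
  moves:
    - {"slide": [0,1,0],"angular": [0,0,0],"fingers": 0.9}
    - {"slide": [0,1,0],"angular": [0,0,0],"fingers": 0.9}
    - {"slide": [0,1,0],"angular": [0,0,0],"fingers": 0.9}
    - {"slide": [0,1,0],"angular": [0,0,0],"fingers": 0.9}

```text
clock: 12.28
tcp_pos: [0.4348, 0.2909, 0.0419]
orientation: [0.003, -0.005, 1.0, -0.004]
wrist_force: [9.0, -14.5, 7.9]
finger_gap: 0.0247
grip_force: 52.1
```

Run:
```python
from h import *
p=shot("wrist");s=get_state();print(s["tcp_pos"],s["wrist_force"],s["finger_gap"])
for c,z in(("red",.04),("orange",.055)):
    for a,u,v in blob(p,c)[:1]: print(c,a,round(u,1),round(v,1),np.round(at(p,(u,v),z)[:2],4))
t=cv2.resize(p["color"][110:360,190:540],(800,571),interpolation=cv2.INTER_CUBIC)
cv2.imwrite("pics/w5.png",t[:,:,::-1])
```

```text
[0.43482197 0.29086926 0.04187741] [  9.33431502 -13.69676014   8.89736918] 0.024354139546249813
red 1137 444.5 272.0 [0.4318 0.3671]
orange 1404 406.2 285.4 [0.4301 0.3431]
```

View pics/w5.png

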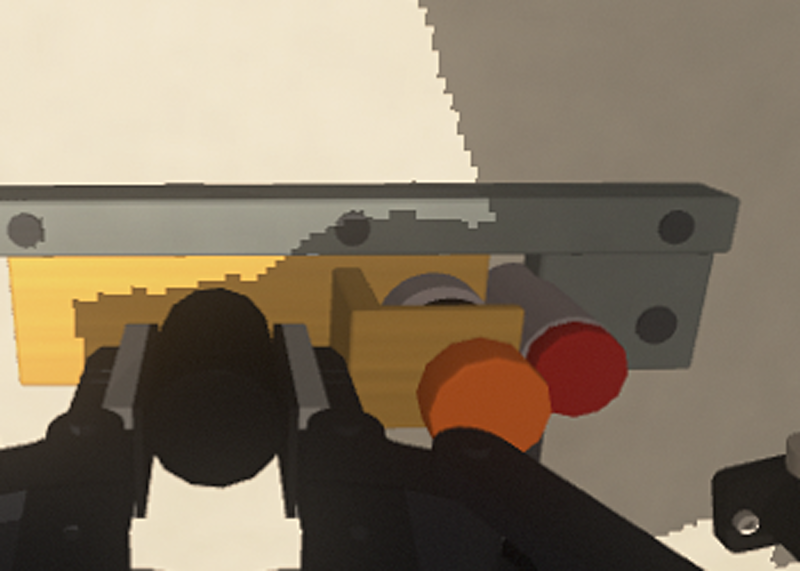

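The foot lies flat along the fence with its front end against the post, and the button at (485,397) is next to the red cap at (575,367). The measured 24 mm offset matches the expected 25 mm. I'll relax the forward push, release, lift and go over the button.

>>> jog_arm:
  moves:
    - {"slide": [0,-1.5,-0.5],"angular": [0,0,0],"fingers": 0.9}
    - {"slide": [0,-2,-1],"angular": [0,0,0],"fingers": 0.9}
    - {"slide": [0,-2,-1],"angular": [0,0,0],"fingers": 0.75}
    - {"slide": [-0.5,-2,-1],"angular": [0,0,0],"fingers": 0.6}
    - {"slide": [-0.5,-2,-1],"angular": [0,0,0],"fingers": 0.55}
    - {"slide": [-0.5,-2,-1],"angular": [0,0,0],"fingers": 0.55}

```text
clock: 12.83
tcp_pos: [0.431, 0.2918, 0.0413]
orientation: [-0.001, -0.007, 1.0, -0.0]
wrist_force: [-0.3, -0.6, 0.3]
finger_gap: 0.0384
grip_force: 0.5
```

>>> jog_arm:
  moves:
    - {"slide": [0,0,-20],"angular": [0,0,0],"fingers": 0.55}
    - {"slide": [0,0,-40],"angular": [0,0,0],"fingers": 0.55}
    - {"slide": [0,0,-60],"angular": [0,0,0],"fingers": 0.55}
    - {"slide": [0,25,-60],"angular": [0,0,0],"fingers": 0.9}
    - {"slide": [0,52,-60],"angular": [0,0,0],"fingers": 1}
    - {"slide": [0,52,-60],"angular": [0,0,0],"fingers": 1}
    - {"slide": [0,52,-60],"angular": [0,0,0],"fingers": 1}
    - {"slide": [0,52,-60],"angular": [0,0,0],"fingers": 1}

```text
clock: 13.5
tcp_pos: [0.4301, 0.3437, 0.1009]
orientation: [-0.001, -0.007, 1.0, -0.001]
wrist_force: [-0.6, 0.3, -0.0]
finger_gap: -0.0
grip_force: 0.0
```

Run:
```python
from h import *
p=shot("wrist");s=get_state();print(s["tcp_pos"],s["wrist_force"],s["finger_gap"])
for c,z in(("red",.04),("orange",.055)):
    for a,u,v in blob(p,c)[:1]: print(c,a,round(u,1),round(v,1),np.round(at(p,(u,v),z)[:2],4))
tips(p,["bevel_grip","lock_top","ref_arm","bevel"])
cv2.imwrite("pics/w6.png",p["color"][:,:,::-1])
```

```text
[0.43035426 0.34342749 0.10098571] [ 0.06785187 -0.21373968  0.54939403] -8.870127220469597e-05
red 719 319.1 235.0 [0.432 0.367]
orange 730 281.3 240.7 [0.4301 0.3424]
bevel_grip 0.92 [203.6 236.8] [0.4335 0.2919]
bevel_grip 0.29 [280.8 243. ] [0.4371 0.3421]
lock_top 0.85 [281.1 246.4] [0.4339 0.3424]
ref_arm 0.56 [315.1 217. ] [0.4327 0.3682]
bevel 0.87 [215.4 219.1] [0.4355 0.2907]
```

View pics/w6.png

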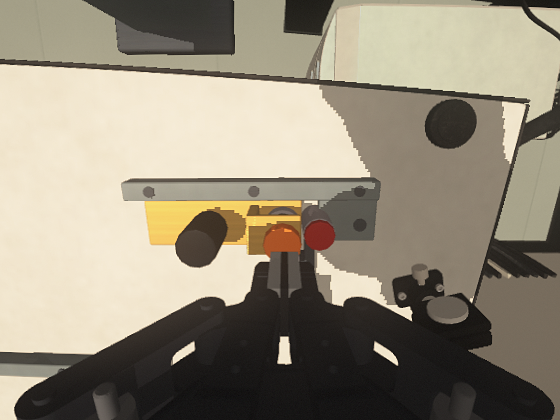

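The gripper is shut with its tips just above the orange button at (281,241), and the gauge is still seated on the fence. I'll press down in steps.

>>> jog_arm:
  moves:
    - {"slide": [-2,-1,15],"angular": [0,0,0],"fingers": 1}
    - {"slide": [-2,-1,28],"angular": [0,0,0],"fingers": 1}
    - {"slide": [-2,-1,33],"angular": [0,0,0],"fingers": 1}
    - {"slide": [-2,-1,33],"angular": [0,0,0],"fingers": 1}
    - {"slide": [-2,-1,33],"angular": [0,0,0],"fingers": 1}

```text
clock: 14.17
tcp_pos: [0.4334, 0.3428, 0.0688]
orientation: [-0.0, -0.006, 1.0, -0.0]
wrist_force: [0.9, 0.5, 0.9]
finger_gap: -0.0001
grip_force: 0.0
```

>>> jog_arm:
  moves:
    - {"slide": [0,0,1],"angular": [0,0,0],"fingers": 1}
    - {"slide": [0,0,3],"angular": [0,0,0],"fingers": 1}
    - {"slide": [0,0,5],"angular": [0,0,0],"fingers": 1}
    - {"slide": [0,0,5],"angular": [0,0,0],"fingers": 1}
    - {"slide": [0,0,5],"angular": [0,0,0],"fingers": 1}

```text
clock: 14.58
tcp_pos: [0.4342, 0.3436, 0.0646]
orientation: [0.001, -0.007, 1.0, 0.0]
wrist_force: [0.3, -0.1, 4.2]
finger_gap: 0.0001
grip_force: 2.1
```

>>> jog_arm:
  moves:
    - {"slide": [0,0,1],"angular": [0,0,0],"fingers": 1}
    - {"slide": [0,0,2],"angular": [0,0,0],"fingers": 1}
    - {"slide": [0,0,3],"angular": [0,0,0],"fingers": 1}
    - {"slide": [0,0,3],"angular": [0,0,0],"fingers": 1}

```text
clock: 14.92
tcp_pos: [0.4343, 0.3436, 0.0618]
orientation: [0.001, -0.007, 1.0, 0.0]
wrist_force: [-0.0, -1.4, 6.0]
finger_gap: -0.0001
grip_force: 3.0
```

>>> jog_arm:
  moves:
    - {"slide": [0,0,1],"angular": [0,0,0],"fingers": 1}
    - {"slide": [0,0,2],"angular": [0,0,0],"fingers": 1}
    - {"slide": [0,0,3],"angular": [0,0,0],"fingers": 1}
    - {"slide": [0,0,3],"angular": [0,0,0],"fingers": 1}

```text
clock: 15.25
tcp_pos: [0.4344, 0.3437, 0.06]
orientation: [0.001, -0.007, 1.0, 0.001]
wrist_force: [-2.9, -1.7, 14.8]
finger_gap: -0.0002
grip_force: 7.1
```

>>> jog_arm:
  moves:
    - {"slide": [0,0,1],"angular": [0,0,0],"fingers": 1}
    - {"slide": [0,0,2],"angular": [0,0,0],"fingers": 1}
    - {"slide": [0,0,2],"angular": [0,0,0],"fingers": 1}
    - {"slide": [0,0,2],"angular": [0,0,0],"fingers": 1}

```text
clock: 15.58
tcp_pos: [0.4346, 0.3438, 0.0598]
orientation: [0.002, -0.007, 1.0, 0.001]
wrist_force: [-6.3, -4.8, 26.7]
finger_gap: 0.0
grip_force: 13.6
```

>>> jog_arm:
  moves:
    - {"slide": [0,0,-8],"angular": [0,0,0],"fingers": 1}
    - {"slide": [0,0,-25],"angular": [0,0,0],"fingers": 1}
    - {"slide": [0,0,-47],"angular": [0,0,0],"fingers": 1}
    - {"slide": [0,-25,-47],"angular": [0,0,0],"fingers": 0.55}
    - {"slide": [0,-51,-47],"angular": [0,0,0],"fingers": 0.55}
    - {"slide": [0,-51,-47],"angular": [0,0,0],"fingers": 0.55}
    - {"slide": [0,-51,-47],"angular": [0,0,0],"fingers": 0.55}
    - {"slide": [0,-51,-47],"angular": [0,0,0],"fingers": 0.55}

```text
clock: 16.25
tcp_pos: [0.4343, 0.2924, 0.1027]
orientation: [-0.0, -0.006, 1.0, 0.0]
wrist_force: [0.8, 0.6, 0.4]
finger_gap: 0.0387
grip_force: 0.0
```

Run:
```python
from h import *
p=shot("wrist");s=get_state();print(s["tcp_pos"],s["wrist_force"],s["finger_gap"])
for c,z in(("red",.04),("orange",.049),("blue",.04)):
    for a,u,v in blob(p,c)[:1]: print(c,a,round(u,1),round(v,1),np.round(at(p,(u,v),z)[:2],4))
tips(p,["bevel_grip","lock_top","ref_arm","bevel"])
```

```text
[0.43435861 0.29267058 0.10268557] [-0.07032406 -0.56457727  0.59555613] 0.03865422530187109
red 651 396.3 229.2 [0.4324 0.3668]
orange 280 359.1 227.5 [0.4282 0.3397]
blue 59 157.0 408.4 [0.5911 0.1908]
bevel_grip 0.55 [280.  233.6] [0.4356 0.2902]
lock_top 0.71 [363.5 232.1] [0.429  0.3411]
ref_arm 0.58 [375.6 211.6] [0.4328 0.3642]
bevel 0.92 [279.4 213. ] [0.4348 0.2893]
```

>>> jog_arm:
  moves:
    - {"slide": [0,-1,20],"angular": [0,0,0],"fingers": 0.55}
    - {"slide": [0,-1,40],"angular": [0,0,0],"fingers": 0.55}
    - {"slide": [0,-1,59],"angular": [0,0,0],"fingers": 0.55}
    - {"slide": [0,-1,59],"angular": [0,0,0],"fingers": 0.55}
    - {"slide": [0,-1,59],"angular": [0,0,0],"fingers": 0.8}
    - {"slide": [0,-1,59],"angular": [0,0,0],"fingers": 0.9}
    - {"slide": [0,-1,59],"angular": [0,0,0],"fingers": 0.9}
    - {"slide": [0,-1,59],"angular": [0,0,0],"fingers": 0.9}
  squeeze: 50

```text
clock: 17.17
tcp_pos: [0.4339, 0.2906, 0.0436]
orientation: [-0.0, -0.006, 1.0, -0.001]
wrist_force: [1.1, -3.0, -2.8]
finger_gap: 0.0245
grip_force: 49.2
```

>>> jog_arm:
  moves:
    - {"slide": [-2,-4,0],"angular": [0,0,0],"fingers": 0.9}
    - {"slide": [-4,-12,-4],"angular": [0,0,0],"fingers": 0.9}
    - {"slide": [-4,-20,-30],"angular": [0,0,0],"fingers": 0.9}
    - {"slide": [-4,-40,-60],"angular": [0,0,0],"fingers": 0.9}
    - {"slide": [-4,-70,-80],"angular": [0,0,0],"fingers": 0.9}
    - {"slide": [-10,-110,-80],"angular": [0,0,0],"fingers": 0.9}
    - {"slide": [-25,-145,-80],"angular": [0,0,0],"fingers": 0.9}
    - {"slide": [-45,-180,-80],"angular": [0,0,0],"fingers": 0.9}
    - {"slide": [-70,-210,-80],"angular": [0,0,0],"fingers": 0.9}
    - {"slide": [-95,-240,-80],"angular": [0,0,0],"fingers": 0.9}

```text
clock: 18.0
tcp_pos: [0.5329, 0.0503, 0.1245]
orientation: [0.001, -0.006, 1.0, 0.0]
wrist_force: [1.6, 0.9, -3.3]
finger_gap: 0.0245
grip_force: 50.1
```

>>> jog_arm:
  moves:
    - {"slide": [-30,-15,0],"angular": [0,0,0],"fingers": 0.9}
    - {"slide": [-60,-20,0],"angular": [0,0,0],"fingers": 0.9}
    - {"slide": [-80,-20,0],"angular": [0,0,0],"fingers": 0.9}
    - {"slide": [-80,-20,0],"angular": [0,0,0],"fingers": 0.9}
    - {"slide": [-80,-20,0],"angular": [0,0,0],"fingers": 0.9}

```text
clock: 18.42
tcp_pos: [0.6132, 0.0327, 0.1234]
orientation: [-0.0, -0.006, 1.0, 0.0]
wrist_force: [-1.9, 0.9, -4.3]
finger_gap: 0.0249
grip_force: 50.2
```

Run:
```python
from h import *
p=shot("wrist");s=get_state();print(s["tcp_pos"],s["wrist_force"],s["finger_gap"])
for c,z in(("blue",.04),("orange",s["tcp_pos"][2]+.007)):
    for a,u,v in blob(p,c)[:1]: print(c,a,round(u,1),round(v,1),np.round(at(p,(u,v),z)[:2],4))
tips(p,["set_fixture","set_arm"])
cv2.imwrite("pics/w7.png",p["color"][:,:,::-1])
```

```text
[0.61194864 0.03311515 0.12332018] [-0.72692766 -0.31934577 -3.73466336] 0.024907997301120133
blue 359 503.8 203.0 [0.5982 0.1914]
orange 1442 398.4 280.8 [0.6101 0.0839]
set_fixture 0.86 [478.2 173. ] [0.5836 0.1936]
set_arm 0.94 [475.4 189.4] [0.5975 0.1938]
```

View pics/w7.png

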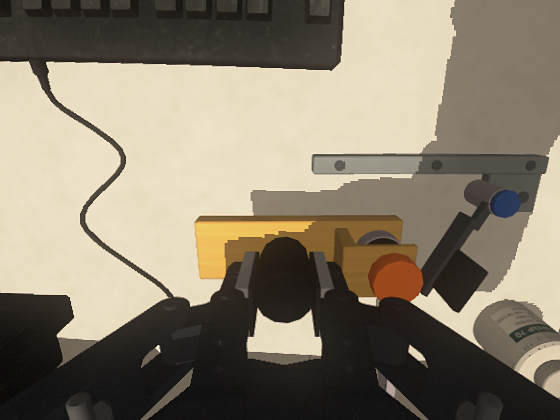

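The blue fixture is in the clear. Its cap is at (504,203), which puts the post at (0.598, 0.192), and the arm is leaning back with its tip near (430,292). The gauge is ahead of the fence and behind the arm, so I'll lower it.

>>> jog_arm:
  moves:
    - {"slide": [-3,0,30],"angular": [0,0,0],"fingers": 0.9}
    - {"slide": [-3,0,55],"angular": [0,0,0],"fingers": 0.9}
    - {"slide": [-3,0,72],"angular": [0,0,0],"fingers": 0.9}
    - {"slide": [-3,0,78],"angular": [0,0,0],"fingers": 0.9}
    - {"slide": [-3,0,79],"angular": [0,0,0],"fingers": 0.9}
    - {"slide": [-3,0,79],"angular": [0,0,0],"fingers": 0.9}

```text
clock: 19.07
tcp_pos: [0.6152, 0.0338, 0.0454]
orientation: [0.0, -0.007, 1.0, 0.0]
wrist_force: [0.5, 0.4, -4.0]
finger_gap: 0.0244
grip_force: 50.3
```

>>> jog_arm:
  moves:
    - {"slide": [0,0,1.5],"angular": [0,0,0],"fingers": 0.9}
    - {"slide": [0,0,1.5],"angular": [0,0,0],"fingers": 0.9}
    - {"slide": [0,0,1.5],"angular": [0,0,0],"fingers": 0.9}

```text
clock: 19.32
tcp_pos: [0.616, 0.0335, 0.044]
orientation: [0.001, -0.007, 1.0, 0.0]
wrist_force: [0.0, 1.0, -3.1]
finger_gap: 0.0241
grip_force: 50.3
```

>>> jog_arm:
  moves:
    - {"slide": [0,0,1],"angular": [0,0,0],"fingers": 0.9}
    - {"slide": [0,0,1.5],"angular": [0,0,0],"fingers": 0.9}
    - {"slide": [0,0,1.5],"angular": [0,0,0],"fingers": 0.9}

```text
clock: 19.57
tcp_pos: [0.6162, 0.0335, 0.0434]
orientation: [0.001, -0.007, 1.0, -0.0]
wrist_force: [-2.4, 0.8, 3.9]
finger_gap: 0.0248
grip_force: 51.4
```

>>> jog_arm:
  moves:
    - {"slide": [2,0,0],"angular": [0,0,0],"fingers": 0.9}
    - {"slide": [4,0,0],"angular": [0,0,0],"fingers": 0.9}
    - {"slide": [6,0,0],"angular": [0,0,0],"fingers": 0.9}
    - {"slide": [8,0,0],"angular": [0,0,0],"fingers": 0.9}
    - {"slide": [10,0,0],"angular": [0,0,0],"fingers": 0.9}
    - {"slide": [11,0,0],"angular": [0,0,0],"fingers": 0.9}
    - {"slide": [11,0,0],"angular": [0,0,0],"fingers": 0.9}

```text
clock: 20.15
tcp_pos: [0.6066, 0.0332, 0.0435]
orientation: [0.002, -0.006, 1.0, -0.0]
wrist_force: [3.6, 0.4, 5.9]
finger_gap: 0.0244
grip_force: 51.3
```

>>> jog_arm:
  moves:
    - {"slide": [1,0,0],"angular": [0,0,0],"fingers": 0.9}
    - {"slide": [2,0,0],"angular": [0,0,0],"fingers": 0.9}
    - {"slide": [2,0,0],"angular": [0,0,0],"fingers": 0.9}

```text
clock: 20.4
tcp_pos: [0.6048, 0.0331, 0.0435]
orientation: [0.003, -0.006, 1.0, -0.0]
wrist_force: [3.4, 0.6, 5.3]
finger_gap: 0.0244
grip_force: 51.3
```

>>> jog_arm:
  moves:
    - {"slide": [1,0,0],"angular": [0,0,0],"fingers": 0.9}
    - {"slide": [2,0,0],"angular": [0,0,0],"fingers": 0.9}
    - {"slide": [2,0,0],"angular": [0,0,0],"fingers": 0.9}

```text
clock: 20.65
tcp_pos: [0.6028, 0.0331, 0.0435]
orientation: [0.003, -0.006, 1.0, -0.0]
wrist_force: [4.0, 0.1, 5.1]
finger_gap: 0.0245
grip_force: 51.3
```

>>> jog_arm:
  moves:
    - {"slide": [1,0,0],"angular": [0,0,0],"fingers": 0.9}
    - {"slide": [1,0,0],"angular": [0,0,0],"fingers": 0.9}
    - {"slide": [1,0,0],"angular": [0,0,0],"fingers": 0.9}

```text
clock: 20.9
tcp_pos: [0.6019, 0.0331, 0.0435]
orientation: [0.003, -0.006, 1.0, -0.0]
wrist_force: [2.8, -0.5, 5.2]
finger_gap: 0.0245
grip_force: 51.3
```

>>> jog_arm:
  moves:
    - {"slide": [1,0,0],"angular": [0,0,0],"fingers": 0.9}
    - {"slide": [2,0,0],"angular": [0,0,0],"fingers": 0.9}
    - {"slide": [2,0,0],"angular": [0,0,0],"fingers": 0.9}

```text
clock: 21.15
tcp_pos: [0.6009, 0.033, 0.0436]
orientation: [0.004, -0.006, 1.0, -0.0]
wrist_force: [5.6, -0.0, 4.7]
finger_gap: 0.0246
grip_force: 51.0
```

>>> jog_arm:
  moves:
    - {"slide": [1,0,0],"angular": [0,0,0],"fingers": 0.9}
    - {"slide": [1,0,0],"angular": [0,0,0],"fingers": 0.9}
    - {"slide": [1,0,0],"angular": [0,0,0],"fingers": 0.9}

```text
clock: 21.4
tcp_pos: [0.6006, 0.033, 0.0437]
orientation: [0.004, -0.006, 1.0, -0.0]
wrist_force: [7.4, 1.1, 2.7]
finger_gap: 0.0247
grip_force: 50.9
```

>>> jog_arm:
  moves:
    - {"slide": [0,5,0],"angular": [0,0,0],"fingers": 0.9}
    - {"slide": [0,10,0],"angular": [0,0,0],"fingers": 0.9}
    - {"slide": [0,15,0],"angular": [0,0,0],"fingers": 0.9}
    - {"slide": [0,20,0],"angular": [0,0,0],"fingers": 0.9}
    - {"slide": [0,25,0],"angular": [0,0,0],"fingers": 0.9}
    - {"slide": [0,30,0],"angular": [0,0,0],"fingers": 0.9}
    - {"slide": [0,35,0],"angular": [0,0,0],"fingers": 0.9}
    - {"slide": [0,40,0],"angular": [0,0,0],"fingers": 0.9}

```text
clock: 22.07
tcp_pos: [0.6002, 0.0717, 0.0437]
orientation: [0.004, -0.006, 1.0, -0.001]
wrist_force: [6.3, -5.6, 3.8]
finger_gap: 0.0243
grip_force: 50.9
```

>>> jog_arm:
  moves:
    - {"slide": [0,5,0],"angular": [0,0,0],"fingers": 0.9}
    - {"slide": [0,10,0],"angular": [0,0,0],"fingers": 0.9}
    - {"slide": [0,15,0],"angular": [0,0,0],"fingers": 0.9}
    - {"slide": [0,20,0],"angular": [0,0,0],"fingers": 0.9}
    - {"slide": [0,25,0],"angular": [0,0,0],"fingers": 0.9}
    - {"slide": [0,30,0],"angular": [0,0,0],"fingers": 0.9}
    - {"slide": [0,34,0],"angular": [0,0,0],"fingers": 0.9}

```text
clock: 22.65
tcp_pos: [0.5996, 0.1058, 0.0437]
orientation: [0.004, -0.006, 1.0, -0.001]
wrist_force: [6.6, -5.6, 4.2]
finger_gap: 0.0248
grip_force: 51.0
```

>>> jog_arm:
  moves:
    - {"slide": [0,1,0],"angular": [0,0,0],"fingers": 0.9}
    - {"slide": [0,2,0],"angular": [0,0,0],"fingers": 0.9}
    - {"slide": [0,3,0],"angular": [0,0,0],"fingers": 0.9}
    - {"slide": [0,3,0],"angular": [0,0,0],"fingers": 0.9}

```text
clock: 22.98
tcp_pos: [0.5996, 0.1088, 0.0437]
orientation: [0.004, -0.006, 1.0, -0.001]
wrist_force: [6.9, -4.7, 3.0]
finger_gap: 0.0246
grip_force: 50.9
```

>>> jog_arm:
  moves:
    - {"slide": [0,1,0],"angular": [0,0,0],"fingers": 0.9}
    - {"slide": [0,2,0],"angular": [0,0,0],"fingers": 0.9}
    - {"slide": [0,3,0],"angular": [0,0,0],"fingers": 0.9}
    - {"slide": [0,3,0],"angular": [0,0,0],"fingers": 0.9}

```text
clock: 23.32
tcp_pos: [0.5995, 0.1117, 0.0437]
orientation: [0.004, -0.006, 1.0, -0.001]
wrist_force: [6.4, -5.1, 4.2]
finger_gap: 0.0248
grip_force: 51.0
```

>>> jog_arm:
  moves:
    - {"slide": [0,1,0],"angular": [0,0,0],"fingers": 0.9}
    - {"slide": [0,2,0],"angular": [0,0,0],"fingers": 0.9}
    - {"slide": [0,2,0],"angular": [0,0,0],"fingers": 0.9}

```text
clock: 23.57
tcp_pos: [0.5995, 0.1137, 0.0437]
orientation: [0.004, -0.006, 1.0, -0.001]
wrist_force: [6.9, -4.4, 3.8]
finger_gap: 0.0247
grip_force: 51.0
```

>>> jog_arm:
  moves:
    - {"slide": [0,1,0],"angular": [0,0,0],"fingers": 0.9}
    - {"slide": [0,1,0],"angular": [0,0,0],"fingers": 0.9}
    - {"slide": [0,1,0],"angular": [0,0,0],"fingers": 0.9}

```text
clock: 23.82
tcp_pos: [0.5994, 0.1147, 0.0437]
orientation: [0.004, -0.006, 1.0, -0.001]
wrist_force: [6.8, -4.5, 4.1]
finger_gap: 0.0246
grip_force: 51.0
```

>>> jog_arm:
  moves:
    - {"slide": [0,1,0],"angular": [0,0,0],"fingers": 0.9}
    - {"slide": [0,1,0],"angular": [0,0,0],"fingers": 0.9}
    - {"slide": [0,1,0],"angular": [0,0,0],"fingers": 0.9}

```text
clock: 24.07
tcp_pos: [0.5994, 0.1157, 0.0436]
orientation: [0.004, -0.006, 1.0, -0.001]
wrist_force: [7.3, -5.1, 3.0]
finger_gap: 0.0247
grip_force: 51.0
```

>>> jog_arm:
  moves:
    - {"slide": [0,1,0],"angular": [0,0,0],"fingers": 0.9}
    - {"slide": [0,1,0],"angular": [0,0,0],"fingers": 0.9}
    - {"slide": [0,1,0],"angular": [0,0,0],"fingers": 0.9}

```text
clock: 24.32
tcp_pos: [0.5994, 0.1166, 0.0437]
orientation: [0.004, -0.006, 1.0, -0.001]
wrist_force: [6.6, -5.0, 3.3]
finger_gap: 0.0245
grip_force: 51.0
```

>>> jog_arm:
  moves:
    - {"slide": [0,1,0],"angular": [0,0,0],"fingers": 0.9}
    - {"slide": [0,1,0],"angular": [0,0,0],"fingers": 0.9}
    - {"slide": [0,1,0],"angular": [0,0,0],"fingers": 0.9}

```text
clock: 24.57
tcp_pos: [0.5994, 0.1177, 0.0437]
orientation: [0.004, -0.006, 1.0, -0.001]
wrist_force: [6.6, -3.9, 3.3]
finger_gap: 0.0244
grip_force: 51.0
```

>>> jog_arm:
  moves:
    - {"slide": [0,1,0],"angular": [0,0,0],"fingers": 0.9}
    - {"slide": [0,1,0],"angular": [0,0,0],"fingers": 0.9}
    - {"slide": [0,1,0],"angular": [0,0,0],"fingers": 0.9}

```text
clock: 24.82
tcp_pos: [0.5994, 0.1183, 0.0436]
orientation: [0.004, -0.006, 1.0, -0.002]
wrist_force: [6.9, -6.4, 4.2]
finger_gap: 0.0246
grip_force: 51.1
```

>>> jog_arm:
  moves:
    - {"slide": [0,1,0],"angular": [0,0,0],"fingers": 0.9}
    - {"slide": [0,1,0],"angular": [0,0,0],"fingers": 0.9}
    - {"slide": [0,1,0],"angular": [0,0,0],"fingers": 0.9}

```text
clock: 25.07
tcp_pos: [0.5994, 0.1184, 0.0438]
orientation: [0.004, -0.005, 1.0, -0.003]
wrist_force: [6.2, -8.3, 4.4]
finger_gap: 0.0248
grip_force: 51.1
```

>>> jog_arm:
  moves:
    - {"slide": [0,1,0],"angular": [0,0,0],"fingers": 0.9}
    - {"slide": [0,1,0],"angular": [0,0,0],"fingers": 0.9}
    - {"slide": [0,1,0],"angular": [0,0,0],"fingers": 0.9}

```text
clock: 25.32
tcp_pos: [0.5994, 0.1185, 0.0438]
orientation: [0.004, -0.005, 1.0, -0.003]
wrist_force: [6.1, -12.0, 5.5]
finger_gap: 0.0243
grip_force: 51.2
```

The gauge has stopped on the post. I'll bring the push up to about 12 N net and hold.

>>> jog_arm:
  moves:
    - {"slide": [0.7,1,0],"angular": [0,0,0],"fingers": 0.9}
    - {"slide": [0.7,1,0],"angular": [0,0,0],"fingers": 0.9}
    - {"slide": [0.7,1,0],"angular": [0,0,0],"fingers": 0.9}
    - {"slide": [0.7,1,0],"angular": [0,0,0],"fingers": 0.9}
    - {"slide": [0.7,1,0],"angular": [0,0,0],"fingers": 0.9}

```text
clock: 25.73
tcp_pos: [0.5993, 0.1187, 0.044]
orientation: [0.004, -0.005, 1.0, -0.004]
wrist_force: [6.6, -13.0, 5.3]
finger_gap: 0.0243
grip_force: 51.1
```

Run:
```python
from h import *
p=shot("wrist");s=get_state();print(s["tcp_pos"],s["wrist_force"])
for c,z in(("blue",.04),("orange",.049)):
    for a,u,v in blob(p,c)[:1]: print(c,a,round(u,1),round(v,1),np.round(at(p,(u,v),z)[:2],4))
```

```text
[0.5993123  0.11867871 0.04397206] [  8.51314106 -14.70308566   5.00691154]
blue 1122 440.9 273.4 [0.5982 0.1944]
orange 1435 398.3 280.6 [0.597  0.1706]
```

The geometry matches the red seat (23.8 mm against 24.0 mm). Relax, release and lift.

>>> jog_arm:
  moves:
    - {"slide": [0,-1.5,-0.5],"angular": [0,0,0],"fingers": 0.9}
    - {"slide": [0,-2,-0.7],"angular": [0,0,0],"fingers": 0.9}
    - {"slide": [0,-2,-0.7],"angular": [0,0,0],"fingers": 0.75}
    - {"slide": [-0.5,-2,-0.7],"angular": [0,0,0],"fingers": 0.6}
    - {"slide": [-0.5,-2,-0.7],"angular": [0,0,0],"fingers": 0.55}
    - {"slide": [-0.5,-2,-0.7],"angular": [0,0,0],"fingers": 0.55}

```text
clock: 26.28
tcp_pos: [0.5951, 0.1204, 0.0424]
orientation: [-0.0, -0.006, 1.0, -0.001]
wrist_force: [1.6, -4.7, 1.7]
finger_gap: 0.0388
grip_force: 2.2
```

>>> jog_arm:
  moves:
    - {"slide": [0,0,-20],"angular": [0,0,0],"fingers": 0.55}
    - {"slide": [0,0,-40],"angular": [0,0,0],"fingers": 0.55}
    - {"slide": [0,0,-70],"angular": [0,0,0],"fingers": 0.55}
    - {"slide": [0,0,-100],"angular": [0,0,0],"fingers": 0.55}
    - {"slide": [40,-10,-130],"angular": [0,0,0],"fingers": 0.55}
    - {"slide": [80,-20,-150],"angular": [0,0,0],"fingers": 0.55}
    - {"slide": [110,-20,-160],"angular": [0,0,0],"fingers": 0.55}
    - {"slide": [110,-20,-160],"angular": [0,0,0],"fingers": 0.55}
    - {"slide": [110,-20,-160],"angular": [0,0,0],"fingers": 0.55}

```text
clock: 27.03
tcp_pos: [0.4832, 0.1003, 0.2035]
orientation: [0.0, -0.007, 1.0, 0.0]
wrist_force: [0.6, 0.5, -0.5]
finger_gap: 0.0386
grip_force: 0.0
```

Run:
```python
from h import *
p=shot("wrist");s=get_state();print(s["tcp_pos"],s["wrist_force"])
for c,z in(("blue",.04),("red",.04),("orange",.049)):
    for a,u,v in blob(p,c)[:1]: print(c,a,round(u,1),round(v,1),np.round(at(p,(u,v),z)[:2],4))
tips(p,["bevel_grip"])
t=shot("top")
a=np.hstack([cv2.resize(p["color"],(500,375)),cv2.resize(t["color"][150:275,140:240],(300,375))])
cv2.imwrite("pics/w8.png",a[:,:,::-1])
```

```text
[0.48473514 0.1002666  0.2028379 ] [-0.0097712   0.07210685 -0.14687149]
blue 30 374.0 293.3 [0.5918 0.1987]
red 149 555.4 147.3 [0.4341 0.3585]
bevel_grip 0.84 [297.4 301.5] [0.6014 0.1168]
```

View pics/w8.png

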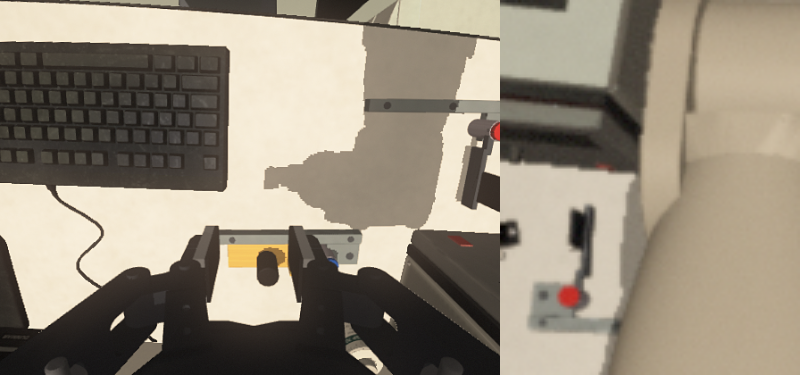

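The gauge stands at the blue fixture with its foot on the fence, and the gripper is well clear of it at z≈0.2. The knob is at wrist px (268,265). Handing in.

```bash
python3 -c "
from workcell import *
print(hand_in())"
```

```text
the job is handed in; nothing more can be done
None
```

The job is handed in: the gauge was seated and locked on the red fixture, then seated on the blue fixture and left standing there released. I did not measure the angle between the two arms directly, the hand-in returned no verdict, and I viewed 11 pictures against the limit of 10.

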